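Pull the crate of pipe couplings onto the work mat

TASK

Three small crates stand side by side at the far side of the grey work mat. Reach over the crate of round pipe couplings, hook behind its far wall and drag it towards the robot, sliding on the bench and not lifted, until the whole crate sits on the mat, roughly square to it. Leave the other two crates where they stand, and let go of it.

Things in the scene. Friction and masses are not known exactly. Their poses are not given: they have to be found in the camera images.
- coupling_crate: Crate to move: open dark grey crate, flat upright walls, 120 mm deep (x) by 140 wide (y) by 50 high, walls 5 mm, 0.55 to 0.9 kg. Nine round steel couplings, 29 mm across, stand fixed in it, 12 mm below the rim. Origin: centre of its underside; x points away from the robot (within 8 degrees), z up; far wall's outer face at x = +60 mm. Neighbours close at its sides; 80 mm of free bench behind it.
- spanner_crate: Crate holding four steel spanners side by side, lying along y; its outside and weight are like those of the coupling crate; origin and axes likewise. A bystander.
- carton_crate: Crate holding three brown cardboard cartons side by side; its outside and weight are like those of the coupling crate; origin and axes likewise. A bystander.
- mat: The work mat: flat light grey rubber rectangle lying on the bench between the robot and the crates, 180 mm deep (its x), 700 mm wide (its y), so thin (0.6 mm) that a crate slides onto it without a step. Origin: its centre, at bench height; x points away from the robot. It is fixed.
Not all that is in view belongs to the job. Leave any green or pink look-alike of the coupling_crate alone.

How it is judged:
By the outcome, as a careful person would: the job done as asked, in the order asked, and still so for the second after the job is handed in, with the robot touching nothing.
It also fails if it takes over 30 s, if anything falls off the work surface, if the arm or the gripper's body presses on something with over 40 N, if the wrist force passes 120 N, or if a joint passes its speed limit or range.

ROBOT

A 6-joint arm with a two-finger parallel gripper is mounted at the origin on the work surface. World frame = base frame: x ahead of the robot, y to its left, z up, the work surface at z = 0. Lengths are in m, angles in rad, forces in N, time in s.
With the tool pointing down it reaches from about 0.375 to 0.75 m from the base axis. Payload 9 kg.
Tool frame: the origin (TCP) lies at the very end of the fingers, on their centre line; the grasp point (between the pads) lies 19 mm behind it (bot.hold_point_z is the distance from the TCP to the grasp point, in m); z points along the fingers, y is the line along which they close (so a half turn about z gives the same grasp; the last joint's range is limited). The gripper opens to 85 mm and grips with 20 to 120 N. Pads are 22 mm wide; open, the fingers measure 114 mm over their backs; the gripper's body (76 mm by 85 mm) begins 54 mm behind the grasp point. The pads swing forward as they close: fully open they stand 13 mm farther back than shut.
Start: joints at [-1.381, 0.104, 0.097, 1.564, 0, 1.353], TCP at [0.238, -0.551, 0.202] pointing down, gripper open.
Joint ranges: [-2.99, 2.99], [-0.84, 1.86], [-1.1, 1.16], [-1.84, 2.11], [-1.51, 1.56], [-3.14, 3.14]. Speed limits (rad/s): [2.22, 2.22, 2.57, 3.14, 3.14, 3.14].

INTERFACE

Orientations are given as [roll, pitch, yaw] about the fixed x, y, z axes, in that order (R = Rz(yaw) Ry(pitch) Rx(roll)).
In Python, from plant import bot gives the robot as it stands.
- The arm moves only by the shell command python3 -m pendant 'ROWS' [FORCE]. ROWS is JSON, a list of rows, each an object with "xyz": the shift along the world's x, y, z in cm, a list of three; "rot": the turn, a rotation vector about the world's x, y, z in degrees, a list of three; "fingers": the finger opening in cm, from 0 to 8.54. In form: [{"xyz": [x, y, z], "rot": [ax, ay, az], "fingers": fingers}, ...]. A call has 1 to 5 rows; each row shifts and turns the commanded pose from where the row before left it; what a row does not reach is not made up. A row lasts 1/8 s, in which the tool goes at most 62.5 mm and 10.7 degrees, less where a joint would pass 70% of its speed; a pose out of reach is approached as far as the arm can. A call with a gripper value outside its range is refused whole. The fingers move at their own pace and stop on an object; FORCE is the grip in N (left out, the last holds). Time passes only in rows, so rows that do not move let the fingers close. It gives the time, the measured TCP pose, the force, the opening and the grip force at its end, in the units of the state.
- bot.get_state(): the state, without advancing time (a new reading comes with each control period).
- bot.read_camera(name): name is "scene" or "top" or "wrist"; returns a dict with "img" (420x560x3 uint8, blue, green, red), "fovy" (degrees; the focal length in pixels is half the picture's height over the tangent of half this angle, whatever the lens; pixels are square), "cx", "cy" (the principal point, pixels), "R" (3x3) and "t" (3): a world point X has camera coordinates R X + t. Camera axes: x right, y down, z forward; pixel columns grow to the right and rows downward; lengths in m; the calibration is good to about 2 mm. The wrist camera is an equidistant fisheye: a pixel r from the principal point sees the ray r / f radians off the axis. A picture is of the moment at which its call begins. There is no depth.
- bot.hand_in(): hands the job in; it is judged then, once.
The state is a dict: "time": time; "joint_positions": joint angles; "joint_vel": joint speeds; "joint_torque": joint torques, N m; "ee_pos": TCP position; "tcp_rot": TCP orientation; "contact_force": force on the tool from outside, world axes, zero at the start; "moment": the same for the moment, N m; "opening": finger opening in m; "gripper_force": force on a finger pad.
Only numpy, scipy, OpenCV 4.12 (cv2) and the standard library are available. Lean on these libraries where they do the work, as an engineer would, in place of code of your own. Each camera call takes 0.05 s, during which the arm holds its last target. There are 200 camera calls.

## Working session

There is one attempt and no reset: what is moved stays moved. The work goes in short steps, Python scripts to look and compute and a shell command to move; the robot and the scene stay as the last step left them, time stands still between calls to the robot, and variables do not carry over. Pictures are saved under pics/ and viewed, at most 10 in all, crops included, and the job is handed in when it is done.

```bash
mkdir -p pics; ls; cat > h.py <<'E'
import numpy as np, cv2
from plant import bot
def f(c): return c["img"].shape[0]/2/np.tan(np.radians(c["fovy"])/2)
def cast(c,u,v,z):
    F=f(c); d=np.array([(u-c["cx"])/F,(v-c["cy"])/F,1.]); R=np.array(c["R"]); t=np.array(c["t"])
    o=-R.T@t; w=R.T@d; return o+w*(z-o[2])/w[2]
def proj(c,X):
    p=np.array(c["R"])@np.array(X)+np.array(c["t"]); F=f(c); return c["cx"]+F*p[0]/p[2], c["cy"]+F*p[1]/p[2]
E
python3 - <<'E'
from h import *
import pickle
s=bot.get_state(); print(s["time"],s["ee_pos"],s["tcp_rot"],s["contact_force"])
for n in("scene","top"):
    c=bot.read_camera(n); pickle.dump(c,open(n+".pkl","wb")); cv2.imwrite(f"pics/{n}0.png",c["img"]); print(n,f(c),-np.array(c["R"]).T@np.array(c["t"]))
E
```

```text
pics
0.0 [ 0.23789958 -0.55042854  0.20123278] [-3.14033111e+00 -2.42099385e-04  4.07833461e-01] [-0.29180014  0.45117366  0.08122824]
scene 527.8328858082396 [1.10829051 0.1686122  0.66257511]
top 389.9693288425233 [0.41271287 0.00927506 0.70557373]
```

View pics/scene0.png

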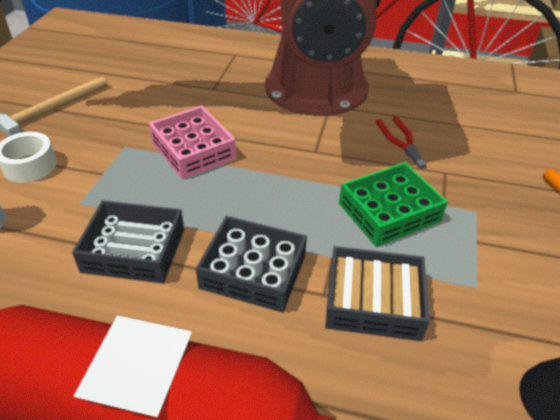

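View pics/top0.png

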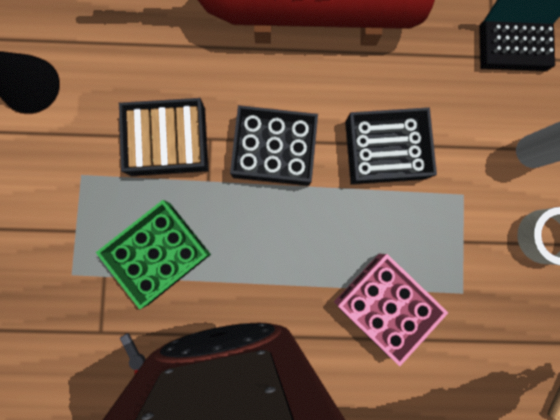

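The coupling crate is the middle one: (250,262) in the scene view and (275,145) in the top view. The green decoy is at about (155,253) and the pink one at (392,308); both lie clear of a straight drag. Next I measure the rim and the mat.

```bash
python3 - <<'E'
from h import *
import pickle
c=pickle.load(open("top.pkl","rb")); im=c["img"]; hsv=cv2.cvtColor(im,cv2.COLOR_BGR2HSV)
def comps(m,lo,hi):
    n,l,st,ce=cv2.connectedComponentsWithStats(m)
    return [( (l==i).astype(np.uint8)) for i in range(1,n) if lo<st[i,4]<hi]
dark=((hsv[...,2]<75)).astype(np.uint8); dark[:95]=0; dark[190:]=0; dark[:,:100]=0; dark[:,450:]=0
dark=cv2.morphologyEx(dark,cv2.MORPH_OPEN,np.ones((2,2)))
for m in comps(dark,800,12000):
    k=np.concatenate(cv2.findContours(m,0,1)[0]); r=cv2.minAreaRect(k); b=cv2.boxPoints(r)
    P=np.array([cast(c,*p,.05)[:2] for p in b]); print("crate",r,"\n",P.round(4),"ctr",P.mean(0).round(4),[round(float(np.linalg.norm(P[i]-P[i-1])),4) for i in range(4)])
# ring tops (couplings) z ~0.038
L=((hsv[...,2]>130)&(hsv[...,1]<60)).astype(np.uint8); L[:100]=0;L[188:]=0;L[:,:236]=0;L[:,314:]=0
ks=[k for k in cv2.findContours(L,0,1)[0] if cv2.contourArea(k)>60]
C=np.array([cast(c,*cv2.minEnclosingCircle(k)[0],.038)[:2] for k in ks]); print("rings",len(C),C.mean(0).round(4)); print(C.round(4))
g=((hsv[...,1]<50)&(hsv[...,2]>90)).astype(np.uint8); g[:170]=0; g[300:]=0; g[:,470:]=0; g=cv2.morphologyEx(g,cv2.MORPH_OPEN,np.ones((3,3)))
m=max(comps(g,3000,1e6),key=lambda m:m.sum()); k=np.concatenate(cv2.findContours(m,0,1)[0]); r=cv2.minAreaRect(k)
P=np.array([cast(c,*p,0)[:2] for p in cv2.boxPoints(r)]); print("mat",r,P.round(4),P.mean(0).round(4),[round(float(np.linalg.norm(P[i]-P[i-1])),4) for i in range(4)])
for n,lo,hi in(("green",45,75),("pink",150,178)):
    m=((hsv[...,0]>lo)&(hsv[...,0]<hi)&(hsv[...,1]>80)).astype(np.uint8); m[:185]=0;m=max(comps(m,500,1e6),key=lambda m:m.sum())
    k=np.concatenate(cv2.findContours(m,0,1)[0]);r=cv2.minAreaRect(k);print(n,np.array([cast(c,*p,.05)[:2] for p in cv2.boxPoints(r)]).round(3).tolist())
E
```

```text
crate ((163.90863037109375, 138.44656372070312), (74.04846954345703, 87.49581146240234), 86.633544921875) 
 [[0.6456 0.277 ]
 [0.6601 0.1286]
 [0.5314 0.1155]
 [0.518  0.2617]] ctr [0.5888 0.1957] [0.1285, 0.1492, 0.1293, 0.1467]
crate ((271.0411071777344, 146.60958862304688), (86.99305725097656, 72.49421691894531), 6.009006023406982) 
 [[ 0.5232  0.0911]
 [ 0.6492  0.0831]
 [ 0.6384 -0.0666]
 [ 0.5121 -0.0561]] ctr [0.5807 0.0129] [0.1476, 0.1263, 0.1501, 0.1267]
crate ((386.2933349609375, 147.54559326171875), (71.36774444580078, 95.9295883178711), 86.3086166381836) 
 [[ 0.6396 -0.0979]
 [ 0.6566 -0.2653]
 [ 0.5312 -0.2723]
 [ 0.5154 -0.1076]] ctr [ 0.5857 -0.1858] [0.1246, 0.1682, 0.1256, 0.1655]
rings 9 [0.5868 0.0079]
[[ 0.5501 -0.0314]
 [ 0.5527  0.0105]
 [ 0.5562  0.052 ]
 [ 0.5838 -0.0339]
 [ 0.5869  0.0076]
 [ 0.59    0.0497]
 [ 0.6175 -0.0365]
 [ 0.6201  0.0053]
 [ 0.6237  0.0474]]
mat ((269.21722412109375, 233.93893432617188), (390.6526184082031, 100.12464141845703), 2.726310968399048) [[ 0.3505  0.3589]
 [ 0.5295  0.3636]
 [ 0.5175 -0.3499]
 [ 0.3353 -0.3385]] [0.4332 0.0085] [0.6975, 0.1791, 0.7136, 0.1825]
green [[0.391, 0.3], [0.489, 0.19], [0.395, 0.109], [0.3, 0.22]]
pink [[0.318, -0.095], [0.409, -0.178], [0.309, -0.291], [0.22, -0.208]]
```

```bash
python3 - <<'E'
from h import *
import pickle
T=pickle.load(open("top.pkl","rb")); S=pickle.load(open("scene.pkl","rb"))
for z in(0,.05,.1,.15,.2):
    print(z,[cast(T,u,26,z)[:2].round(3).tolist() for u in(230,300,400)],[cast(S,u,v,z)[:2].round(3).tolist() for u,v in((50,308),(200,330),(290,385))])
# check crate centre by scene view: project far rim centre/ corners
a=np.radians(-4.3); R=np.array([[np.cos(a),-np.sin(a)],[np.sin(a),np.cos(a)]])
im=S["img"].copy(); it=T["img"].copy()
for x in(-.06,.06):
  for y in(-.07,.07):
    p=R@[x,y]+[.5868,.0079]
    for c,i in((S,im),(T,it)):
        cv2.circle(i,tuple(int(round(v)) for v in proj(c,[*p,.05])),2,(0,255,255),-1)
cv2.imwrite("pics/chk.png",np.hstack([cv2.resize(im[190:330,170:330],None,fx=2.4,fy=2.4),cv2.resize(it[80:220,200:360],None,fx=2.4,fy=2.4)]))
E
```

```text
0 [[0.822, 0.098], [0.828, -0.035], [0.836, -0.226]] [[0.732, -0.269], [0.711, -0.036], [0.762, 0.11]]
0.05 [[0.793, 0.091], [0.798, -0.032], [0.806, -0.209]] [[0.76, -0.236], [0.741, -0.021], [0.788, 0.114]]
0.1 [[0.764, 0.085], [0.769, -0.028], [0.776, -0.193]] [[0.789, -0.203], [0.771, -0.005], [0.814, 0.119]]
0.15 [[0.735, 0.079], [0.74, -0.025], [0.746, -0.176]] [[0.817, -0.17], [0.801, 0.01], [0.84, 0.123]]
0.2 [[0.706, 0.073], [0.71, -0.022], [0.716, -0.159]] [[0.846, -0.137], [0.831, 0.025], [0.867, 0.128]]
```

View pics/chk.png

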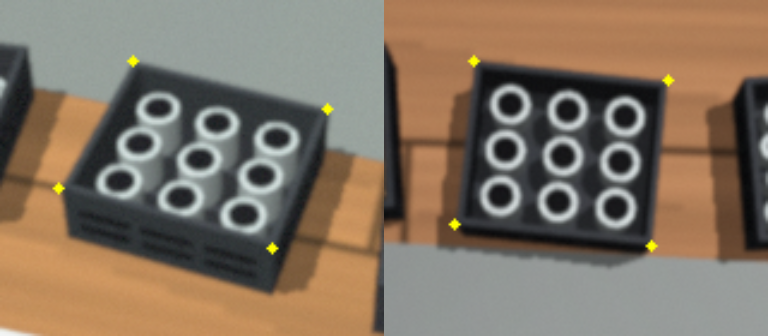

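```bash
python3 -m pendant '[{"xyz":[2.9,3.7,1],"rot":[0,0,10.1],"fingers":8.5},{"xyz":[2.9,3.7,0.5],"rot":[0,0,10.1],"fingers":8.5},{"xyz":[2.9,3.7,0.5],"rot":[0,0,10.1],"fingers":8.5},{"xyz":[2.9,3.7,0],"rot":[0,0,10.1],"fingers":8.5},{"xyz":[2.9,3.7,0],"rot":[0,0,10.1],"fingers":8.5}]'
```

```text
time: 0.72
ee_pos: [0.3837, -0.3645, 0.2218]
tcp_rot: [-3.141, -0.0, 1.295]
contact_force: [0.8, 0.1, 0.7]
opening: 0.0849
gripper_force: 0.0
```

The projected rim corners agree with the crate in both views to about 2 mm (the left panel is the scene crop, the right panel the top crop). The red object begins near x=0.77, so there is room behind the crate.

```bash
python3 -m pendant '[{"xyz":[2.9,3.7,0],"rot":[0,0,10.1],"fingers":8.5},{"xyz":[2.9,3.7,0],"rot":[0,0,10.1],"fingers":8.5},{"xyz":[2.9,3.7,0],"rot":[0,0,10.1],"fingers":8.5},{"xyz":[2.9,3.7,0],"rot":[0,0,10.1],"fingers":8.5},{"xyz":[2.9,3.7,0],"rot":[0,0,10.1],"fingers":8.5}]'; python3 -m pendant '[{"xyz":[2.9,3.7,0],"rot":[0,0,10.1],"fingers":8.5},{"xyz":[2.9,3.7,-2],"rot":[0,0,10.1],"fingers":8.5},{"xyz":[2.9,3.7,-2],"rot":[0,0,10.1],"fingers":8.5},{"xyz":[2.9,3.7,-2],"rot":[0,0,10.1],"fingers":8.5},{"xyz":[2.9,3.7,-2],"rot":[0,0,10.1],"fingers":8.5}]';python3 -m pendant '[{"xyz":[0,0,0],"rot":[0,0,0],"fingers":8.5}]'
```

```text
time: 1.35
ee_pos: [0.5286, -0.1794, 0.2217]
tcp_rot: [-3.142, -0.0, 2.176]
contact_force: [0.4, -0.4, -0.5]
opening: 0.085
gripper_force: 0.0
time: 1.98
ee_pos: [0.6736, 0.0056, 0.1409]
tcp_rot: [3.141, -0.001, 3.058]
contact_force: [1.3, -0.6, -0.3]
opening: 0.0853
gripper_force: 0.0
time: 2.1
ee_pos: [0.6724, 0.0072, 0.1383]
tcp_rot: [3.141, -0.005, 3.057]
contact_force: [-0.5, -1.2, 0.1]
opening: 0.0848
gripper_force: 0.0
```

```bash
python3 -m pendant '[{"xyz":[0.2,-0.2,-4],"rot":[0,0,0],"fingers":8.5},{"xyz":[0,0,-3],"rot":[0,0,0.5],"fingers":8.5},{"xyz":[0,0,0],"rot":[0,0,0],"fingers":8.5}]'; python3 - <<'E'
from h import *
a=bot.read_camera("scene"); b=bot.read_camera("wrist")
cv2.imwrite("pics/s1.png",np.hstack([cv2.resize(a["img"][150:350,150:420],(540,400)),cv2.resize(b["img"],None,fx=.46,fy=.46)[:, :] if 0 else cv2.resize(b["img"],(260,400))]))
E
```

```text
time: 2.48
ee_pos: [0.6727, 0.0019, 0.0695]
tcp_rot: [3.141, -0.005, 3.059]
contact_force: [-0.2, 0.2, 0.2]
opening: 0.0849
gripper_force: 0.0
```

View pics/s1.png

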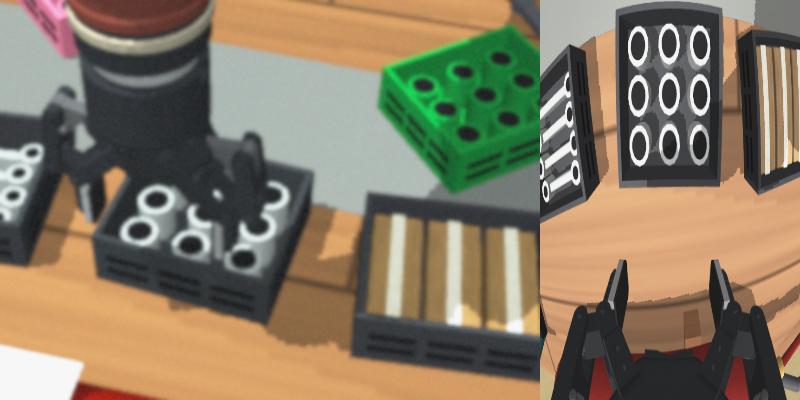

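The wrist view (right panel) shows both fingers over free bench behind the crate and centred on it. In the scene view (left panel) the fingertips at crop (95,218) and (218,255) overlap the crate, so I check that this is only parallax.

```bash
python3 - <<'E'
from h import *
c=bot.read_camera("scene")
for y in(-.045,.045):
  for z in(.07,.083): u,v=proj(c,[.6727,.0019+y,z]); print(y,z,(u-150)*2,(v-150)*2)
w=bot.read_camera("wrist"); F=f(w)
def fish(X):
    p=np.array(w["R"])@X+np.array(w["t"]); th=np.arctan2(np.hypot(p[0],p[1]),p[2]); k=F*th/np.hypot(p[0],p[1]); return w["cx"]+k*p[0],w["cy"]+k*p[1]
from scipy.optimize import fsolve
for u,v in((620,186),(721,184)):
    U,V=(u-540)/260*560,v/400*420
    print(fsolve(lambda q:np.array(fish(np.array([q[0],q[1],.05])))-[U,V],[.64,0]))
E
```

```text
-0.045 0.07 101.38423770787676 257.27214695281657
-0.045 0.083 99.80966107572442 245.59175412543163
0.045 0.07 223.490548941734 283.1047650770647
0.045 0.083 223.3786038854114 271.48644338977704
[ 0.64341852 -0.06329721]
[0.65334585 0.07791656]
```

The wrist camera puts the far rim at x≈0.648, agreeing with the top view. I descend with the fingers a bit less open, so the pads sit lower.

```bash
python3 -m pendant '[{"xyz":[0,0.1,-1.5],"rot":[0,0,0.4],"fingers":6},{"xyz":[0,0,-1.5],"rot":[0,0,0],"fingers":6},{"xyz":[0,0,-1.5],"rot":[0,0,0],"fingers":6},{"xyz":[0,0,-1.3],"rot":[0,0,0],"fingers":6},{"xyz":[0,0,0],"rot":[0,0,0],"fingers":6}]'; python3 - <<'E'
from h import *
a=bot.read_camera("scene"); b=bot.read_camera("wrist")
cv2.imwrite("pics/s2.png",np.hstack([cv2.resize(a["img"][150:350,150:420],(540,400)),cv2.resize(b["img"],(260,400))]))
E
```

```text
time: 3.3
ee_pos: [0.6738, 0.0034, 0.0122]
tcp_rot: [3.141, -0.003, 3.068]
contact_force: [0.1, -0.2, 0.3]
opening: 0.0604
gripper_force: 0.0
```

View pics/s2.png

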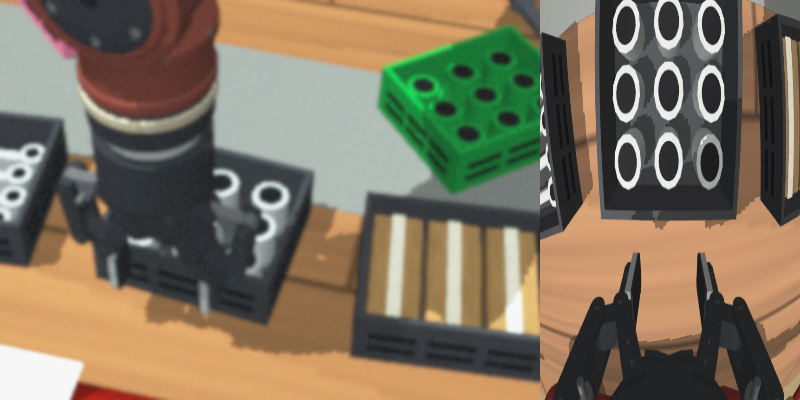

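Both fingers are behind the far wall (crop (115,285) and (205,310)), below the rim, with no contact yet. Now the drag.

```bash
python3 -m pendant '[{"xyz":[-0.6,0,-0.2],"rot":[0,0,0],"fingers":6},{"xyz":[-0.6,0,0],"rot":[0,0,0],"fingers":6},{"xyz":[-0.6,0,0],"rot":[0,0,0],"fingers":6},{"xyz":[-0.6,0,0],"rot":[0,0,0],"fingers":6},{"xyz":[-0.6,0.1,0],"rot":[0,0,0],"fingers":6}]';python3 -m pendant '[{"xyz":[-0.8,0.1,0],"rot":[0,0,0],"fingers":6},{"xyz":[-0.8,0,0],"rot":[0,0,0],"fingers":6},{"xyz":[-0.8,0,0],"rot":[0,0,0.5],"fingers":6}]'; python3 - <<'E'
from h import *
a=bot.read_camera("scene"); b=bot.read_camera("wrist")
cv2.imwrite("pics/s3.png",np.hstack([cv2.resize(a["img"][150:350,150:420],(540,400)),cv2.resize(b["img"],(260,400))]))
E
```

```text
time: 4.03
ee_pos: [0.6451, 0.004, 0.0124]
tcp_rot: [-3.142, 0.001, 3.068]
contact_force: [4.1, -1.4, -1.1]
opening: 0.0599
gripper_force: 1.9
time: 4.4
ee_pos: [0.6207, 0.0053, 0.0123]
tcp_rot: [3.141, 0.001, 3.077]
contact_force: [5.5, 0.5, 1.0]
opening: 0.0601
gripper_force: 2.3
```

View pics/s3.png

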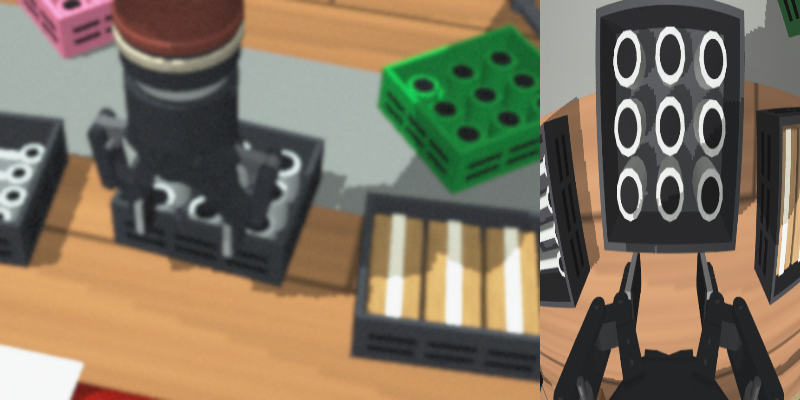

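The fingers push flat on the far wall (5.5 N) and the crate follows without tilting. I continue, with a slight turn to square it.

```bash
python3 -m pendant '[{"xyz":[-1,0,0],"rot":[0,0,0.5],"fingers":6},{"xyz":[-1,0,0],"rot":[0,0,0.5],"fingers":6},{"xyz":[-1,0,0],"rot":[0,0,0.4],"fingers":6},{"xyz":[-1,0,0],"rot":[0,0,0.4],"fingers":6},{"xyz":[-1,0,0],"rot":[0,0,0.3],"fingers":6}]';python3 -m pendant '[{"xyz":[-1,0,0],"rot":[0,0,0.2],"fingers":6},{"xyz":[-1,0,0],"rot":[0,0,0.2],"fingers":6},{"xyz":[-1,0,0],"rot":[0,0,0],"fingers":6},{"xyz":[-0.8,0,0],"rot":[0,0,0],"fingers":6},{"xyz":[-0.6,0,0],"rot":[0,0,0],"fingers":6}]'; python3 -m pendant '[{"xyz":[-0.5,0,0],"rot":[0,0,0],"fingers":6},{"xyz":[-0.3,0,0],"rot":[0,0,0],"fingers":6},{"xyz":[0,0,0],"rot":[0,0,0],"fingers":6}]'; python3 - <<'E'
from h import *
a=bot.read_camera("scene"); b=bot.read_camera("wrist")
cv2.imwrite("pics/s4.png",np.hstack([cv2.resize(a["img"][100:300,150:420],(540,400)),cv2.resize(b["img"],(260,400))]))
E
```

```text
time: 5.12
ee_pos: [0.5703, 0.0052, 0.0121]
tcp_rot: [3.142, 0.0, 3.113]
contact_force: [5.4, 0.3, 0.6]
opening: 0.0599
gripper_force: 2.2
time: 5.75
ee_pos: [0.5265, 0.0052, 0.0121]
tcp_rot: [3.142, 0.0, 3.12]
contact_force: [4.1, 0.5, -0.1]
opening: 0.0601
gripper_force: 2.1
time: 6.12
ee_pos: [0.5185, 0.0052, 0.0119]
tcp_rot: [3.141, -0.001, 3.12]
contact_force: [1.9, 0.2, 0.1]
opening: 0.0601
gripper_force: 0.8
```

View pics/s4.png

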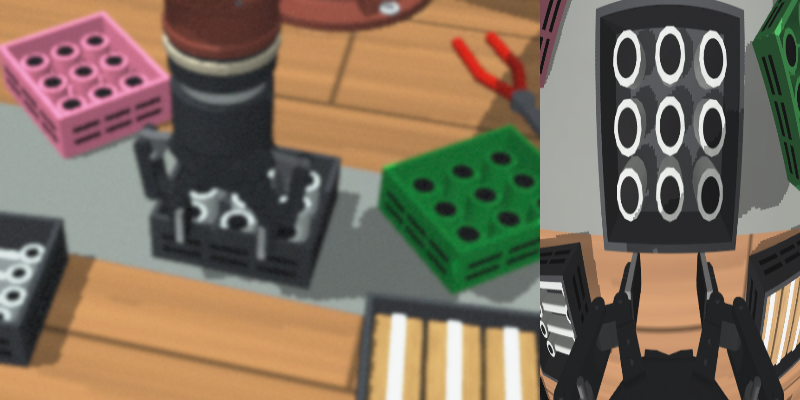

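It's on the mat. I pull 12 mm more to centre it, then back off and lift clear.

```bash
python3 -m pendant '[{"xyz":[-0.6,0,0],"rot":[0,0,0],"fingers":6},{"xyz":[-0.6,0,0],"rot":[0,0,0],"fingers":6},{"xyz":[0,0,0],"rot":[0,0,0],"fingers":6},{"xyz":[1,0,0],"rot":[0,0,0],"fingers":6},{"xyz":[1.5,0,0],"rot":[0,0,0],"fingers":6}]';python3 -m pendant '[{"xyz":[0,0,3],"rot":[0,0,0],"fingers":6},{"xyz":[0,0,4],"rot":[0,0,0],"fingers":6},{"xyz":[0,0,5],"rot":[0,0,0],"fingers":6},{"xyz":[0,0,5],"rot":[0,0,0],"fingers":6},{"xyz":[2,-5.5,0],"rot":[0,0,0],"fingers":6}]'; python3 -m pendant '[{"xyz":[0,-6,0],"rot":[0,0,0],"fingers":6},{"xyz":[0,-6,0],"rot":[0,0,0],"fingers":6},{"xyz":[0,-6,0],"rot":[0,0,0],"fingers":6},{"xyz":[-2,-6,0],"rot":[0,0,0],"fingers":6},{"xyz":[-3,-5,0],"rot":[0,0,0],"fingers":6}]'; python3 -m pendant '[{"xyz":[-3,-5,0],"rot":[0,0,0],"fingers":6},{"xyz":[-3,-5,0],"rot":[0,0,0],"fingers":6},{"xyz":[-3,-5,0],"rot":[0,0,0],"fingers":6},{"xyz":[0,0,0],"rot":[0,0,0],"fingers":6}]'; python3 - <<'E'
from h import *
T=bot.read_camera("top"); cv2.imwrite("pics/t5.png",T["img"])
hsv=cv2.cvtColor(T["img"],cv2.COLOR_BGR2HSV)
L=((hsv[...,2]>150)&(hsv[...,1]<60)).astype(np.uint8); L[:100]=0
C=[]
for k in cv2.findContours(L,0,1)[0]:
    (u,v),r=cv2.minEnclosingCircle(k)
    p=cast(T,u,v,.038)
    if 6<r<13 and abs(p[0]-.437)<.06 and abs(p[1])<.07: C.append(p[:2])
C=np.array(C); print(len(C),C.mean(0)); print(C.round(3).tolist(), np.degrees(cv2.minAreaRect((C*1000).astype(np.float32))[2]*np.pi/180))
E
```

```text
time: 6.85
ee_pos: [0.5323, 0.0052, 0.0119]
tcp_rot: [3.141, -0.001, 3.12]
contact_force: [-0.7, 0.4, 0.4]
opening: 0.06
gripper_force: 0.0
time: 7.48
ee_pos: [0.5545, -0.0486, 0.1872]
tcp_rot: [-3.14, 0.007, 3.125]
contact_force: [1.4, -0.4, -0.7]
opening: 0.0597
gripper_force: 0.0
time: 8.1
ee_pos: [0.5017, -0.3413, 0.1812]
tcp_rot: [3.141, -0.001, 3.12]
contact_force: [0.1, 0.2, 0.5]
opening: 0.0601
gripper_force: 0.0
time: 8.6
ee_pos: [0.4097, -0.4924, 0.1808]
tcp_rot: [3.141, -0.001, 3.115]
contact_force: [-0.1, 0.2, 0.7]
opening: 0.0601
gripper_force: 0.0
9 [0.43537028 0.00624009]
[[0.401, -0.035], [0.402, 0.007], [0.402, 0.049], [0.435, -0.036], [0.435, 0.006], [0.436, 0.048], [0.468, -0.036], [0.469, 0.005], [0.47, 0.047]] 88.75196075439453
```

View pics/t5.png

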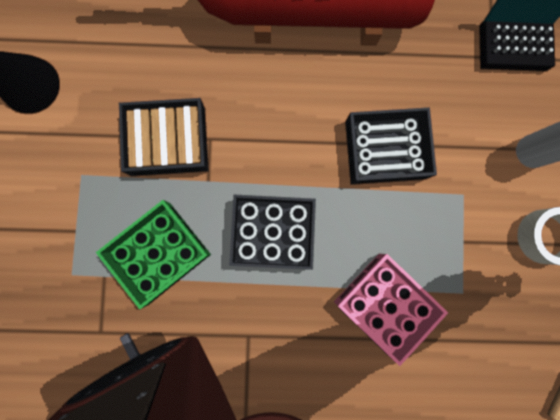

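The coupling crate (top view, around (273,232)) is fully on the mat and within about 1° of square. Its centre is about 2 mm from the mat's midline in depth, the other crates haven't moved, and the arm is clear.

```bash
python3 -c "from plant import bot; print(bot.hand_in())"
```

```text
the job is handed in; nothing more can be done
None
```

The coupling crate was dragged onto the mat, sits roughly square to it and has been released; the other two crates weren't moved, and the job is handed in (about 9 s of robot time).

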